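# Park a sprung levelling bar on the spacer that fits

### The job

One of the three white gauge spacers fits under the sprung bar of the levelling gate: slide them in nose first on the bench, trying them by feel without forcing, until you find one that goes fully home against the stop and is gripped snugly by the bar. Leave it there, let go, with the other two standing flat on the bench well clear of the gate, and do not disturb the sieve or the jar.

Things in the scene. Friction and masses are not known exactly. Their poses are not given: they have to be found in the camera images.
- gate: Fixed steel levelling gate. Origin on the bench below the middle of its bar; x = direction a spacer is pushed in, y along the bar, z up. Two posts at y = +-80 mm, 84 mm tall, 138 mm clear between their feet. An adjustable crossbeam, lower than the posts, carries a sprung round bar along y, 16 mm thick, 136 mm long, axis at x = 0. A spacer pressing on the gate with over 60 N counts as forced.
- gate_mouth (a point): Bench point 30 mm before the bar (gate x = -30). The bar's underside hangs 11.5 to 23.5 mm above the bench, new each time. Springs press it down with about 4 N; it lifts at most 5 mm (then about 5 N). A spacer 0 to 5 mm thicker than the opening goes in with about 5 to 12 N of push and stays gripped; either of two such fits is right. A thinner one is loose, a thicker one jams on its nose.
- gate_stop (a point): Middle of the stop's front face, on the bench at gate x = +30 mm, facing the bar. The stop is a fixed steel strip 14 mm tall, 182 mm along y. A spacer is home when its nose tip touches it: its origin is then at gate x = -25 mm, y about 0, its x axis along the gate's x.
- spacer_low: Loose white plastic slab, 110 long (x) x 50 wide (y) x 16 mm thick, 0.1 to 0.2 kg. Origin: centre of the underside, z up. At its +x end a 28 mm long sloping nose: the top falls from 16 to 9 mm at the tip (x = +55). Steel grip fin on top, centred at x = -37 mm, y = 0: 30 mm along x, 12 mm thick along y (pinch across y), from 16 to 50 mm above the bench.
- spacer_mid: Loose white plastic slab, 110 long (x) x 50 wide (y) x 20 mm thick, 0.1 to 0.2 kg. Origin: centre of the underside, z up. At its +x end a 28 mm long sloping nose: the top falls from 20 to 13 mm at the tip (x = +55). Steel grip fin on top, centred at x = -37 mm, y = 0: 30 mm along x, 12 mm thick along y (pinch across y), from 20 to 54 mm above the bench.
- spacer_high: Loose white plastic slab, 110 long (x) x 50 wide (y) x 24 mm thick, 0.1 to 0.2 kg. Origin: centre of the underside, z up. At its +x end a 28 mm long sloping nose: the top falls from 24 to 17 mm at the tip (x = +55). Steel grip fin on top, centred at x = -37 mm, y = 0: 30 mm along x, 12 mm thick along y (pinch across y), from 24 to 58 mm above the bench.
- jar: Bystander: loose glass jar with a lid, 70 mm diameter, 90 mm tall; origin: centre of the underside.
- sieve: Bystander: loose round stainless sieve pan, 110 mm diameter, 45 mm tall; origin: centre of the underside.
Mind the look-alikes: they are no part of the job. What is shaped like the spacer_mid but orange is not meant.

How it is judged:
By the outcome, as a careful person would: the job done as asked, in the order asked, and still so for the second after the job is handed in, with the robot touching nothing.
It also fails if it takes over 72 s, if anything falls off the work surface, if the arm or the gripper's body presses on something with over 40 N, if the wrist force passes 120 N, or if a joint passes its speed limit or range.

### The arm

A 6-joint arm with a two-finger parallel gripper is mounted at the origin on the work surface. World frame = base frame: x ahead of the robot, y to its left, z up, the work surface at z = 0. Lengths are in m, angles in rad, forces in N, time in s.
With the tool pointing down it reaches from about 0.35 to 0.875 m from the base axis. Payload 4.2 kg.
Tool frame: the origin (TCP) lies midway between the tips of the shut fingers; the grasp point (between the pads) lies grip_depth behind it (grip_depth is the distance from the TCP to the grasp point, in m); z points along the fingers, y is the line along which they close (so a half turn about z gives the same grasp; the last joint's range is limited). The gripper opens to 85 mm and grips with 20 to 120 N. Pads are 22 mm wide; open, the fingers measure 114 mm over their backs; the gripper's body (76 mm by 85 mm) begins 54 mm behind the grasp point. The pads swing forward as they close: fully open they stand 13 mm farther back than shut.
Start: joints at [-0.882, 0.385, 0.008, 0, -1.194, -0.259], TCP at [0.26, -0.568, 0.231] pointing down, gripper open.
Joint ranges: [-3.14, 3.14], [-1.21, 2.06], [-1.07, 1.41], [-3.16, 2.05], [-2.99, -0.16], [-3.1, 3.1]. Speed limits (rad/s): [2.79, 2.79, 3.14, 3.14, 3.14, 3.14].

### API

Orientations are given as a unit quaternion [x, y, z, w].
In Python, from workcell import read_state, snapshot, close_job, grip_depth gives the robot as it stands.
- The arm moves only by the shell command python3 -m handwheel 'ROWS' [OPENING] [FORCE]. ROWS is text: rows parted by semicolons, each of 6 numbers parted by spaces: the shift along the tool's x, y, z in m, then the turn, a rotation vector about the tool's x, y, z in units of 6 degrees (1.0 is 6 degrees). In form: x y z rx ry rz; .... A call has 1 to 5 rows; each row shifts and turns the commanded pose from where the row before left it, along the tool's axes as they then stand; what a row does not reach is not made up. A row lasts 1/12 s, in which the tool goes at most 41.7 mm and 7.16 degrees, less where a joint would pass 70% of its speed; a pose out of reach is approached as far as the arm can. A call is refused whole if a number of a shift passes 0.0417 or a number of a turn 1, either way. A call with a gripper value outside its range is refused whole. OPENING is the finger opening in m, from 0 to 0.0854, set as the call begins (- or left out, the last holds). The fingers move at their own pace and stop on an object; FORCE is the grip in N (left out, the last holds). Time passes only in rows, so rows that do not move let the fingers close. It gives the time, the measured TCP pose, the force, the opening and the grip force at its end, in the units of the state.
- read_state(): the state, without advancing time (a new reading comes with each control period).
- snapshot(name): name is "scene" or "top" or "wrist"; returns a dict with "color" (480x640x3 uint8, red, green, blue), "fx", "fy", "cx", "cy" (pixels), "world_to_cam" (4x4, takes a point from world to camera coordinates). Camera axes: x right, y down, z forward; pixel columns grow to the right and rows downward; lengths in m; the calibration is good to about 2 mm. A picture is of the moment at which its call begins. There is no depth.
- close_job(): hands the job in; it is judged then, once.
The state is a dict: "t": time; "joint_positions": joint angles; "joint_velocities": joint speeds; "tau": joint torques, N m; "position": TCP position; "ee_rot": TCP orientation; "contact_force": force on the tool from outside, world axes, zero at the start; "torque": the same for the moment, N m; "width": finger opening in m; "finger_force": force on a finger pad.
Only numpy, scipy, OpenCV 4.12 (cv2) and the standard library are available. Lean on these libraries where they do the work, as an engineer would, in place of code of your own. Each camera call takes 0.05 s, during which the arm holds its last target. There are 200 camera calls.

## Working session

There is one attempt and no reset: what is moved stays moved. The work goes in short steps, Python scripts to look and compute and a shell command to move; the robot and the scene stay as the last step left them, time stands still between calls to the robot, and variables do not carry over. Pictures are saved under pics/ and viewed, at most 10 in all, crops included, and the job is handed in when it is done.

```bash
ls; mkdir -p pics
python3 - <<'E'
from workcell import read_state, snapshot, grip_depth
import cv2,numpy as np
print(grip_depth); s=read_state(); print({k:np.round(v,4).tolist() for k,v in s.items()})
for n in("top","scene"):
    d=snapshot(n); cv2.imwrite(f"pics/{n}0.png",d["color"][:,:,::-1]); print(n,d["fx"],d["fy"],d["cx"],d["cy"],np.round(d["world_to_cam"],4).tolist())
E
```

```text
pics
0.0187
{'t': 0.0, 'joint_positions': [-0.8824, 0.3856, 0.0066, -0.0005, -1.194, -0.2586], 'joint_velocities': [-0.0017, 0.0001, -0.0005, -0.001, 0.0002, -0.0002], 'tau': [-0.0005, -39.2291, 18.8397, 4.186, -0.0046, -0.0], 'position': [0.2602, -0.5676, 0.2302], 'ee_rot': [-0.2132, 0.977, 0.001, -0.0003], 'contact_force': [0.4119, -1.2532, 0.5912], 'torque': [0.0509, 0.0016, -0.0346], 'finger_force': 0.0, 'width': 0.0854}
top 460.6537457134459 460.6537457134459 316.4801384833302 233.00919532115924 [[0.019, -0.9998, 0.0078, 0.0329], [-0.991, -0.0199, -0.1325, 0.5138], [0.1326, -0.0052, -0.9912, 0.8971], [0.0, 0.0, 0.0, 1.0]]
scene 609.4564187829909 609.4564187829909 326.95243306698774 231.0732879153722 [[-0.6706, 0.7418, 0.003, 0.2834], [0.4159, 0.3793, -0.8265, -0.1969], [-0.6142, -0.553, -0.5629, 1.6467], [0.0, 0.0, 0.0, 1.0]]
```

View pics/top0.png

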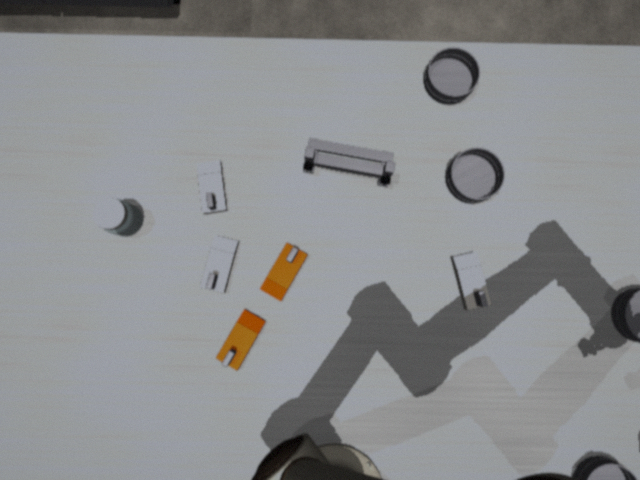

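View pics/scene0.png

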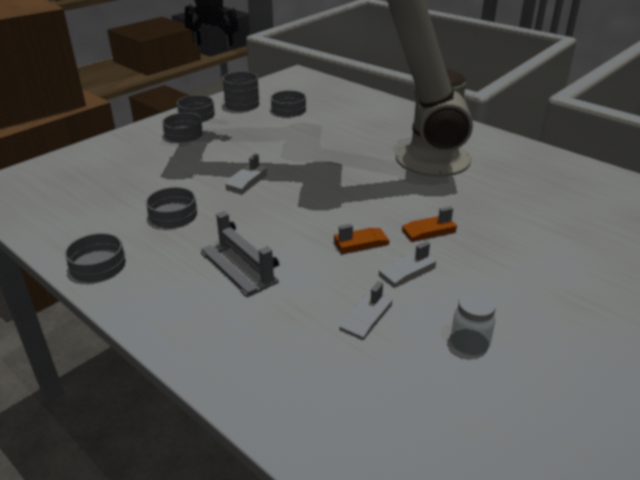

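Top view: white spacers are near (212,187), (220,265) and (470,280), the orange look-alikes near (285,270) and (240,340), and the jar near (120,215). The gate is near (350,160) with its stop strip on the far side, and round pans stand at (450,75) and (475,175). The scene view confirms this. Next I'll enlarge the gate and the spacers.

```bash
cat > h.py <<'E'
import numpy as np,cv2
from scipy.spatial.transform import Rotation as R
from workcell import read_state, snapshot, grip_depth
def ray(d,u,v,z):
    M=np.array(d["world_to_cam"]);Rm=M[:3,:3];c=-Rm.T@M[:3,3]
    r=Rm.T@np.array([(u-d["cx"])/d["fx"],(v-d["cy"])/d["fy"],1])
    return c+r*(z-c[2])/r[2]
def proj(d,p):
    M=np.array(d["world_to_cam"]);q=M[:3,:3]@np.array(p)+M[:3,3]
    return np.array([d["fx"]*q[0]/q[2]+d["cx"],d["fy"]*q[1]/q[2]+d["cy"]])
def yaw():
    r=R.from_quat(read_state()["ee_rot"]).as_matrix();return r
E
python3 - <<'E'
from h import *
d=snapshot("top");c=d["color"][:,:,::-1]
cl=lambda i:cv2.convertScaleAbs(i,alpha=1.6,beta=-60)
a=cl(cv2.resize(c[125:200,290:410],None,fx=6,fy=6,interpolation=cv2.INTER_CUBIC)[:300])
A=cv2.resize(c[130:190,295:405],(550,300),interpolation=cv2.INTER_CUBIC)
B=cv2.resize(c[240:315,445:495],(200,300),interpolation=cv2.INTER_CUBIC)
C=cv2.resize(c[155:300,190:250],(248,600),interpolation=cv2.INTER_CUBIC)
l=np.zeros((600,550,3),np.uint8);l[:300]=A;l[300:,:200]=B
cv2.imwrite("pics/crop1.png",np.hstack([cl(l),cl(C)]))
for n,u,v,z in[("S1fin",211,201,.05),("S2fin",213,281,.05),("S3fin",480,298,.05),("S1",212,187,.02),("S2",222,264,.02),("S3",470,280,.02),("postL",308,160,.084),("postR",388,175,.084)]: print(n,ray(d,u,v,z).round(3))
for p in [(.0,0,0)]:print(proj(d,p))
E
```

```text
S1fin [0.571 0.255 0.05 ]
S2fin [0.412 0.244 0.05 ]
S3fin [ 0.389 -0.279  0.05 ]
S1 [0.607 0.262 0.02 ]
S2 [0.448 0.234 0.02 ]
S3 [ 0.425 -0.271  0.02 ]
postL [0.65  0.063 0.084]
postR [ 0.623 -0.094  0.084]
[333.390209   496.85507712]
```

View pics/crop1.png

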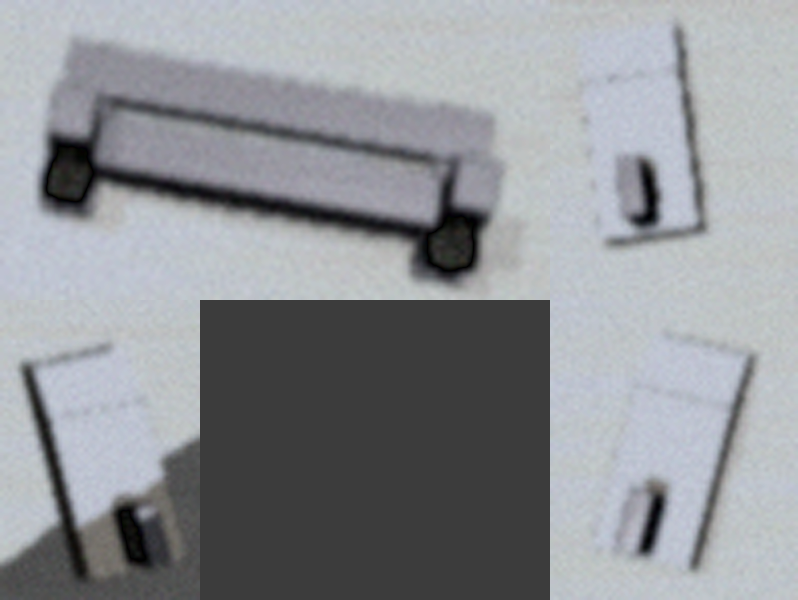

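The crop shows all three white spacers with their noses pointing away from the robot (+x), and the gate opening facing the robot, with its knobs on the near side. I'll start with the spacer near (470,280), since it is closest to the arm.

```bash
cat >> h.py <<'E'
def plan(target,heading):
    """tool x opposite to heading(deg); prints turn units and shift in tool axes AFTER the turn"""
    s=read_state();r=R.from_quat(s["ee_rot"]).as_matrix()
    a=np.radians(heading+180);x=np.array([np.cos(a),np.sin(a),0]);z=np.array([0,0,-1.]);G=np.c_[x,np.cross(z,x),z]
    rv=R.from_matrix(r.T@G).as_rotvec(degrees=True)/6
    d=G.T@(np.array(target)-s["position"])
    print("t",round(s["t"],2),"turn",rv.round(2),"shift mm",(1e3*d).round(1),"rows>=",round(np.linalg.norm(d)/.0417,1))
E
python3 -m handwheel '-.02 .029 0 0 0 .8; -.02 .029 0 0 0 .8; -.021 .03 0 0 0 0; -.021 .03 0 0 0 0; -.021 .03 0 0 0 0'
python3 -m handwheel '-.021 .03 0 0 0 0; -.021 .03 0 0 0 0; -.021 .03 0 0 0 0;0 0 0 0 0 0;0 0 0 0 0 0'
python3 - <<'E'
from h import *
d=snapshot("wrist");cv2.imwrite("pics/w1.png",d["color"][:,:,::-1])
M=np.array(d["world_to_cam"]);print(d["fx"],d["cx"],d["cy"],M.round(3).tolist(),(-M[:3,:3].T@M[:3,3]).round(4))
plan([.389,-.279,.12],15)
E
```

```text
t: 0.57
position: [0.3129, -0.3945, 0.231]
ee_rot: [-0.13, 0.991, 0.0, -0.0]
contact_force: [1.3, 1.0, 0.9]
width: 0.0856
finger_force: 0.0
t: 0.98
position: [0.3511, -0.2913, 0.2315]
ee_rot: [-0.133, 0.991, -0.0, 0.0]
contact_force: [0.1, 0.2, 0.7]
width: 0.0859
finger_force: 0.0
345.5205571025096 323.90144210531605 240.94282153047564 [[-0.262, 0.965, -0.0, 0.374], [0.917, 0.249, 0.312, -0.29], [0.301, 0.082, -0.95, 0.298], [0.0, 0.0, 0.0, 1.0]] [ 0.274  -0.3134  0.3735]
t 1.03 turn [-0.    0.    0.02] shift mm [-40.3   2.9 111.4] rows>= 2.8
```

View pics/w1.png

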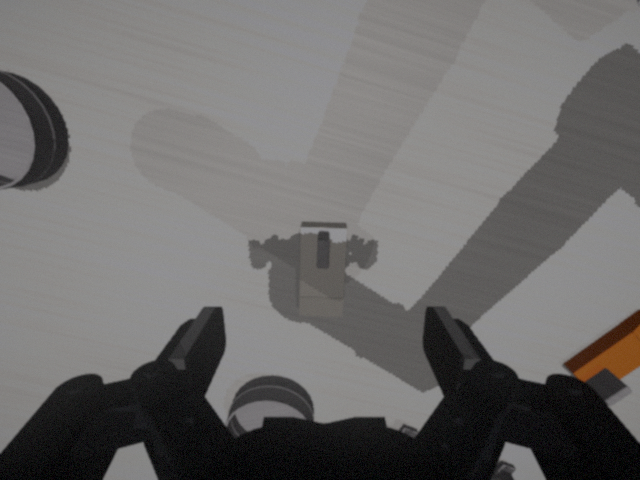

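Wrist view: the spacer lies straight along the tool's axis, body at u 300–347, v 222–318. The fin is at about (323, 232–268), and the nose points down in the image. Next I'll read the edges numerically.

Run:
```python
from h import *
d=snapshot("wrist");g=cv2.cvtColor(d["color"],cv2.COLOR_RGB2GRAY)
print("col323",g[215:325,322:325].mean(1).astype(int).tolist())
print("row285",g[280:292,290:360].mean(0).astype(int).tolist())
print("row255",g[250:262,290:360].mean(0).astype(int).tolist())
print("col308",g[215:330,306:311].mean(1).astype(int).tolist())
for h in(.016,.02,.024):
  for p in[(323.5,268,h+.034),(300,285,h),(347,285,h)]:print(h,p,ray(d,*p).round(4))
```

```text
col323 [135, 136, 135, 133, 133, 136, 132, 116, 91, 77, 77, 75, 87, 119, 138, 139, 116, 79, 59, 59, 57, 59, 57, 58, 55, 59, 67, 69, 72, 71, 69, 68, 69, 68, 66, 68, 69, 69, 70, 69, 69, 69, 67, 68, 65, 67, 66, 69, 67, 69, 69, 68, 69, 74, 81, 91, 92, 92, 92, 93, 92, 94, 92, 92, 92, 91, 92, 91, 92, 92, 92, 93, 94, 93, 93, 92, 92, 92, 94, 96, 103, 102, 94, 94, 98, 102, 101, 101, 101, 102, 102, 101, 99, 101, 101, 102, 102, 101, 102, 100, 101, 100, 95, 93, 92, 91, 91, 92, 94, 94]
row285 [93, 93, 93, 93, 93, 92, 87, 85, 84, 85, 91, 99, 102, 103, 102, 101, 99, 99, 99, 99, 98, 97, 96, 94, 95, 94, 95, 93, 93, 93, 92, 92, 92, 92, 92, 92, 92, 92, 92, 92, 92, 91, 92, 92, 92, 92, 92, 91, 92, 91, 91, 93, 93, 92, 90, 89, 89, 91, 91, 92, 93, 92, 93, 94, 94, 95, 97, 99, 100, 102]
row255 [84, 83, 84, 83, 83, 82, 83, 83, 82, 83, 84, 88, 92, 93, 93, 93, 93, 93, 93, 92, 93, 93, 93, 93, 94, 92, 91, 85, 75, 68, 68, 68, 68, 67, 69, 68, 67, 68, 66, 68, 79, 90, 92, 93, 93, 93, 91, 92, 93, 93, 93, 92, 93, 92, 93, 91, 86, 82, 85, 87, 89, 87, 85, 84, 84, 85, 84, 85, 85, 84]
col308 [137, 137, 136, 137, 135, 133, 12
[... 242 characters left out ...]
 93, 92, 91, 94, 96, 100, 103, 103, 105, 104, 104, 105, 105, 104, 104, 104, 103, 98, 97, 100, 101, 102, 102, 103, 99, 102, 101, 101, 101, 100, 103, 100, 101, 101, 101, 100, 96, 93, 91, 93, 94, 94, 98, 112, 132, 139, 141, 142, 142, 143]
0.016 (323.5, 268, 0.05) [ 0.4042 -0.2795  0.05  ]
0.016 (300, 285, 0.016) [ 0.445  -0.2963  0.016 ]
0.016 (347, 285, 0.016) [ 0.4311 -0.2447  0.016 ]
0.02 (323.5, 268, 0.054000000000000006) [ 0.4026 -0.28    0.054 ]
0.02 (300, 285, 0.02) [ 0.4431 -0.2965  0.02  ]
0.02 (347, 285, 0.02) [ 0.4293 -0.2455  0.02  ]
0.024 (323.5, 268, 0.058) [ 0.401  -0.2804  0.058 ]
0.024 (300, 285, 0.024) [ 0.4412 -0.2967  0.024 ]
0.024 (347, 285, 0.024) [ 0.4276 -0.2462  0.024 ]
```

Run:
```python
from h import *
from scipy.optimize import brentq
d=snapshot("wrist")
r=R.from_quat(read_state()["ee_rot"]).as_matrix();f=-r[:,0]
X=lambda u,v,z:ray(d,u,v,z)@f
for e in(-.4,0,.4): print("h", brentq(lambda h:X(308,227.6+e,h)-X(308,222.2,0),0,.06))
for h in(.016,.02,.024):
  print(h,"fin len",X(323,268.8,h+.034)-X(323,240.5,h+.034),"fin back vertical",X(323,240.5,h+.034)-X(323,231.8,h),"length top", X(308,296.5,h)-X(308,227.6,h),"tot",X(308,317,h-.007)-X(308,227.6,h),"fin c",((ray(d,323.6,268.8,h+.034)+ray(d,323.6,240.5,h+.034))/2).round(4))
```

```text
h 0.020362258742911917
h 0.02190341926887918
h 0.02343231976320714
0.016 fin len 0.030114675750586295 fin back vertical -0.0012447684441042606 length top 0.08227331483539307 tot 0.11313216798113285 fin c [ 0.3901 -0.2839  0.05  ]
0.02 fin len 0.029742054969078835 fin back vertical -0.0013553283469742716 length top 0.08135219258544824 tot 0.11191189556074538 fin c [ 0.3887 -0.2843  0.054 ]
0.024 fin len 0.029369434187571486 fin back vertical -0.0014658882498442827 length top 0.08043107033550323 tot 0.1106916231403578 fin c [ 0.3872 -0.2846  0.058 ]
```

```bash
python3 -m handwheel '-.013 -.001 .035 0 0 0;-.013 -.001 .037 0 0 0;-.012 -.001 .038 0 0 0;0 0 .038 0 0 0;0 0 .038 0 0 0'
python3 - <<'E'
from h import *
plan([.3885,-.2845,.031],15)
E
```

```text
t: 1.55
position: [0.3881, -0.2872, 0.0436]
ee_rot: [-0.13, 0.992, -0.0, 0.0]
contact_force: [-0.0, 0.4, -0.9]
width: 0.0853
finger_force: 0.0
t 1.55 turn [-0.01  0.01 -0.02] shift mm [-1.   2.5 12.6] rows>= 0.3
```

```bash
python3 -m handwheel '-.001 .002 .006 0 0 0;0 0 .006 0 0 0;0 0 0 0 0 0'
python3 -m handwheel '0 0 0 0 0 0;0 0 0 0 0 0;0 0 0 0 0 0;0 0 0 0 0 0;0 0 0 0 0 0' 0 60
python3 -m handwheel '0 0 0 0 0 0;0 0 0 0 0 0;0 0 0 0 0 0'
```

```text
t: 1.8
position: [0.3885, -0.2845, 0.0333]
ee_rot: [-0.13, 0.991, -0.0, -0.0]
contact_force: [0.5, -0.2, 1.4]
width: 0.0854
finger_force: 0.0
t: 2.22
position: [0.389, -0.2839, 0.0343]
ee_rot: [-0.131, 0.991, -0.0, 0.001]
contact_force: [-0.4, 0.9, -0.0]
width: 0.0255
finger_force: 0.0
t: 2.47
position: [0.3889, -0.2839, 0.0341]
ee_rot: [-0.131, 0.991, -0.0, 0.0]
contact_force: [-1.0, 0.3, 6.4]
width: 0.0107
finger_force: 59.7
```

The fin is held. Next I'll measure the gate from both fixed views.

Run:
```python
from h import *
d=snapshot("top")
L=ray(d,310.4,152.4,.084);Rr=ray(d,390.2,166.6,.084)
print("posts",L,Rr,"dist",np.linalg.norm(L-Rr),"mid",(L+Rr)/2,"yaw",np.degrees(np.arctan2((L-Rr)[1],(L-Rr)[0]))-90)
A=ray(d,295+75/5,130+38/5,.014);B=ray(d,295+497/5,130+108/5,.014)
print("stop far",A,B,np.linalg.norm(A-B),(A+B)/2,"yaw",np.degrees(np.arctan2((A-B)[1],(A-B)[0]))-90)
s=snapshot("scene");c=s["color"][205:300,190:290,::-1]
c=cv2.convertScaleAbs(cv2.resize(c,(630,600),interpolation=cv2.INTER_CUBIC),alpha=1.8,beta=-50)
cv2.imwrite("pics/gate_scene.png",c)
for n,p in[("L",L),("R",Rr),("mid",(L+Rr)/2)]:
    for z in(.0,.084): q=p.copy();q[2]=z;print(n,z,((proj(s,q)-[190,205])*6.3).round(0))
```

```text
posts [0.66534398 0.05814125 0.084     ] [ 0.64005598 -0.09818253  0.084     ] dist 0.15835594359685773 mid [ 0.65269998 -0.02002064  0.084     ] yaw -9.188953695262356
stop far [0.71990222 0.06049615 0.014     ] [ 0.69302168 -0.11886421  0.014     ] 0.18136344758810105 [ 0.70646195 -0.02918403  0.014     ] yaw -8.523419555865658
L 0.0 [482. 489.]
L 0.084 [467. 272.]
R 0.0 [221. 258.]
R 0.084 [197.  50.]
mid 0.0 [346. 369.]
mid 0.084 [327. 156.]
```

View pics/gate_scene.png

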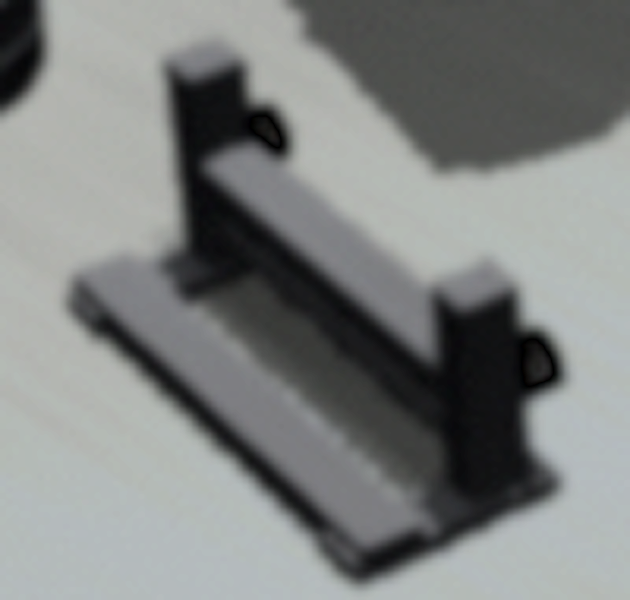

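The scene crop shows the bar's dark lower edge running about (235,265)→(440,425), and the stop's front edge about (200,305)→(430,530). The gap between them gives the opening without needing the gate's absolute position.

Run:
```python
from h import *
s=snapshot("scene");g=cv2.cvtColor(s["color"],cv2.COLOR_RGB2GRAY)
h=np.radians(-9.2);ex=np.array([np.cos(h),np.sin(h),0]);ey=np.array([-np.sin(h),np.cos(h),0]);O=np.array([.655,-.018,0])
P=lambda x,y,z:proj(s,O+ex*x+ey*y+np.array([0,0,z]))
def vat(x,z,u):
    a,b=P(x,-.05,z),P(x,.05,z);return a[1]+(u-a[0])/(b[0]-a[0])*(b[1]-a[1])
for u in(232,238,244,250,254):
    print(u,"v0 230:",g[230:300,u].tolist())
    print("  stop v",vat(.03,.014,u).round(1),"bar v for axis heights", [(o, round(vat(-0.008*.56*0,o-.0017,u),1)) for o in(.0115,.0155,.0195,.0235)],"stop back top",vat(.054,.014,u).round(1))
```

```text
232 v0 230: [92, 99, 101, 101, 100, 101, 101, 101, 97, 86, 70, 52, 41, 37, 38, 41, 42, 42, 43, 47, 52, 57, 60, 60, 60, 61, 60, 62, 64, 68, 71, 72, 77, 87, 95, 100, 101, 98, 98, 97, 98, 98, 98, 98, 97, 95, 88, 74, 57, 44, 41, 50, 72, 99, 116, 125, 128, 130, 131, 130, 130, 130, 131, 131, 131, 130, 131, 130, 131, 131]
  stop v 264.9 bar v for axis heights [(0.0115, np.float64(249.8)), (0.0155, np.float64(248.4)), (0.0195, np.float64(247.0)), (0.0235, np.float64(245.5))] stop back top 279.2
238 v0 230: [128, 127, 124, 118, 111, 104, 102, 101, 101, 100, 100, 101, 101, 97, 88, 74, 56, 43, 38, 38, 42, 44, 43, 42, 47, 53, 60, 61, 60, 61, 60, 61, 62, 63, 67, 70, 73, 78, 85, 96, 104, 103, 100, 99, 98, 97, 98, 98, 97, 97, 96, 92, 83, 69, 51, 42, 44, 57, 78, 102, 117, 125, 128, 130, 130, 131, 130, 130, 131, 130]
  stop v 270.4 bar v for axis heights [(0.0115, np.float64(255.0)), (0.0155, np.float64(253.6)), (0.0195, np.float64(252.2)), (0.0235, np.float64(250.8))] stop back top 284.8
244 v0 230: [129, 129, 129, 127, 128, 128, 128, 126, 121, 113, 105, 102, 100, 100, 100, 100, 100, 100, 97, 89, 76
[... 658 characters left out ...]
, 37, 44, 64, 94, 117, 128, 131]
  stop v 281.3 bar v for axis heights [(0.0115, np.float64(265.6)), (0.0155, np.float64(264.1)), (0.0195, np.float64(262.7)), (0.0235, np.float64(261.2))] stop back top 296.0
254 v0 230: [127, 128, 129, 130, 129, 129, 129, 129, 129, 128, 129, 129, 130, 130, 128, 125, 120, 113, 106, 100, 98, 97, 98, 98, 97, 98, 97, 94, 83, 68, 51, 40, 36, 39, 42, 43, 43, 42, 42, 46, 54, 60, 62, 63, 63, 63, 62, 64, 65, 69, 71, 77, 85, 91, 94, 96, 98, 95, 85, 67, 48, 39, 43, 60, 87, 112, 126, 130, 130, 130]
  stop v 284.9 bar v for axis heights [(0.0115, np.float64(269.1)), (0.0155, np.float64(267.6)), (0.0195, np.float64(266.2)), (0.0235, np.float64(264.7))] stop back top 299.8
```

The gap suggests the opening is near its low end, so the thin spacer is the likely fit. The held one measures about 22 mm thick, so I'll set it back where it was and identify the other two.

```bash
python3 -m handwheel '0 0 0 0 0 0;0 0 0 0 0 0;0 0 0 0 0 0;0 0 -.02 0 0 0;0 0 -.04 0 0 0' .0854
python3 -m handwheel '0 .01 -.04 0 0 1;0 .03 -.025 0 0 1;0 .035 -.02 0 0 1;0 .035 -.02 0 0 1;0 .035 -.02 0 0 1'
python3 - <<'E'
from h import *
plan([.375,.254,.23],-15)
E
```

```text
t: 3.03
position: [0.385, -0.2824, 0.0898]
ee_rot: [-0.13, 0.991, 0.003, -0.005]
contact_force: [1.3, -0.6, -0.5]
width: 0.071
finger_force: 0.0
t: 3.45
position: [0.3849, -0.1433, 0.2166]
ee_rot: [0.127, 0.992, 0.0, 0.0]
contact_force: [2.4, 0.1, -0.4]
width: 0.0853
finger_force: 0.0
t 3.45 turn [0.   0.   0.08] shift mm [112.4 381.2 -13.4] rows>= 9.5
```

```bash
python3 -m handwheel '.011 .038 -.002 0 0 0;.011 .038 -.002 0 0 0;.011 .038 -.002 0 0 0;.011 .038 -.002 0 0 0;.011 .038 -.002 0 0 0'
python3 -m handwheel '.011 .038 -.001 0 0 0;.011 .038 -.001 0 0 0;.011 .038 -.001 0 0 0;.011 .038 0 0 0 0;.011 .034 0 0 0 0'
python3 -m handwheel '0 0 0 0 0 0;0 0 0 0 0 0'
python3 - <<'E'
from h import *
d=snapshot("wrist");g=d["color"][:,:,::-1]
cv2.imwrite("pics/w2.png",g)
plan([.412,.244,.033],-15)
E
```

```text
t: 3.87
position: [0.3785, 0.0549, 0.2259]
ee_rot: [0.123, 0.992, 0.0, 0.0]
contact_force: [1.5, 0.4, -0.4]
width: 0.0856
finger_force: 0.0
t: 4.28
position: [0.371, 0.2493, 0.2287]
ee_rot: [0.123, 0.992, 0.0, 0.0]
contact_force: [1.0, 0.2, -0.5]
width: 0.0851
finger_force: 0.0
t: 4.45
position: [0.3711, 0.2484, 0.228]
ee_rot: [0.122, 0.993, -0.001, -0.001]
contact_force: [-0.2, 0.1, -0.1]
width: 0.0852
finger_force: 0.0
t 4.5 turn [-0.02 -0.01  0.15] shift mm [-40.4   7.6 195. ] rows>= 4.8
```

View pics/w2.png

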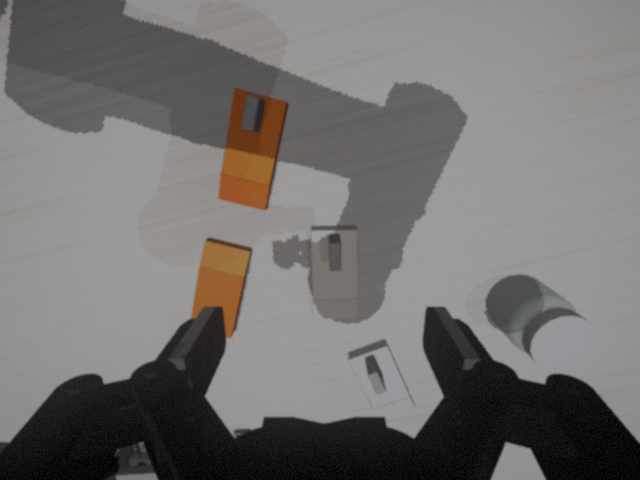

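Wrist view: S2 is at u 311–358, v 226–318, with its fin at about (335, 235–270). S1 is ahead at about (380,375) with its fin at (375,372), and the jar is at right. I'll repeat the edge reading for S2.

Run:
```python
from h import *
d=snapshot("wrist");g=cv2.cvtColor(d["color"],cv2.COLOR_RGB2GRAY)
print("col316",g[218:240,314:319].mean(1).astype(int).tolist())
print("col350",g[218:240,347:353].mean(1).astype(int).tolist())
print("col335",g[218:280,334:337].mean(1).astype(int).tolist())
print("row250",g[247:253,305:365].mean(0).astype(int).tolist())
print("row265",g[262:268,305:365].mean(0).astype(int).tolist())
print("row285",g[282:288,305:365].mean(0).astype(int).tolist())
c=cv2.resize(d["color"][330:420,330:430,::-1],(600,540),interpolation=cv2.INTER_CUBIC)
cv2.imwrite("pics/s1.png",cv2.convertScaleAbs(c,alpha=1.3))
```

```text
col316 [153, 153, 152, 151, 150, 150, 146, 128, 98, 83, 81, 95, 127, 149, 153, 154, 154, 155, 154, 154, 154, 152]
col350 [100, 102, 100, 101, 100, 99, 91, 79, 71, 69, 75, 92, 107, 114, 115, 115, 115, 114, 115, 115, 114, 115]
col335 [151, 152, 153, 152, 152, 149, 139, 111, 87, 78, 77, 89, 110, 126, 125, 102, 71, 57, 55, 54, 55, 55, 54, 59, 65, 78, 87, 88, 85, 86, 86, 86, 86, 85, 85, 85, 88, 84, 87, 85, 86, 84, 84, 83, 84, 84, 87, 85, 85, 84, 85, 85, 93, 106, 111, 114, 115, 115, 114, 114, 114, 115]
row250 [104, 102, 100, 96, 94, 91, 94, 100, 110, 115, 115, 115, 116, 115, 114, 112, 108, 105, 103, 102, 102, 103, 103, 100, 93, 83, 81, 85, 87, 87, 86, 85, 86, 85, 85, 84, 82, 91, 105, 112, 115, 115, 115, 114, 114, 114, 114, 114, 114, 114, 114, 113, 111, 104, 100, 102, 103, 104, 103, 103]
row265 [108, 106, 104, 102, 97, 92, 92, 92, 102, 112, 114, 114, 115, 114, 115, 114, 115, 115, 115, 114, 115, 115, 114, 114, 110, 95, 80, 82, 83, 85, 85, 85, 85, 85, 84, 85, 84, 88, 104, 111, 115, 115, 113, 114, 114, 114, 113, 114, 114, 113, 114, 114, 111, 105, 100, 102, 102, 102, 102, 102]
row285 [153, 152, 149, 136, 116, 98, 93, 92, 95, 105, 114, 115, 116, 115, 116, 114, 115, 115, 115, 115, 113, 115, 114, 114, 114, 114, 114, 114, 113, 115, 113, 114, 113, 114, 113, 114, 114, 114, 114, 113, 113, 114, 113, 115, 114, 114, 114, 113, 114, 114, 113, 114, 109, 101, 99, 101, 103, 103, 103, 102]
```

View pics/s1.png

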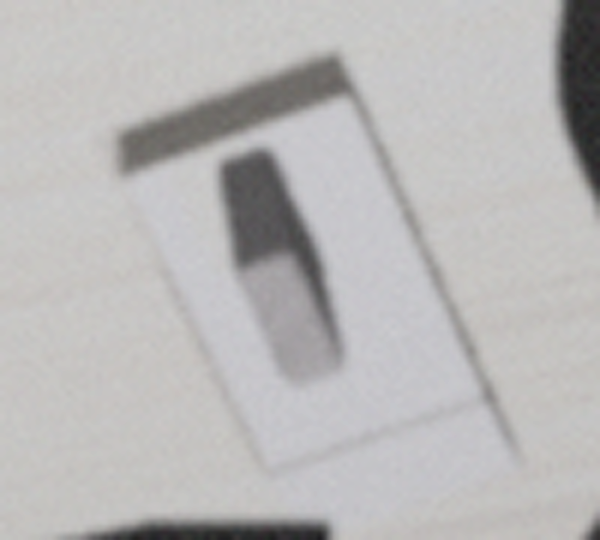

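Run:
```python
from h import *
from scipy.optimize import least_squares
d=snapshot("wrist")
def vert(b,t,zb=None):
    # height of vertical edge from base pixel (z=0 or zb) to top pixel
    p=ray(d,*b,zb or 0)
    f=lambda h:proj(d,p+[0,0,h[0]])-t
    s=least_squares(f,[.02],x_scale=.01);return s.x[0].round(4),s.fun.round(1)
print("S2",vert((316,225.35),(316,229.75)))
print("S1 l",vert((350,352.8),(350.8,358.8)),"r",vert((386.2,339.7),(388.3,345.8)))
for h in(.016,.02,.024):
    print(h,"S2 fin",vert((335,233.3),(335,242.7),h),"S1 fin",vert((370.8,355.8),(374.2,373),h))
    a,b=ray(d,350.8,358.8,h),ray(d,388.3,345.8,h);print(" S1 back width",np.linalg.norm(a-b),"S2 width row285",np.linalg.norm(ray(d,313.7,285,h)-ray(d,357.5,285,h)), "row250",np.linalg.norm(ray(d,312.3,250,h)-ray(d,357.8,250,h)))
    print(" S2 fin c",((ray(d,336,269.7,h+.034)+ray(d,336,242.7,h+.034))/2).round(4),"len",np.linalg.norm(ray(d,336,269.7,h+.034)-ray(d,336,242.7,h+.034)))
    q=(ray(d,374.5,373,h+.034)+ray(d,382,392.5,h+.034))/2
    print(" S1 fin c",q.round(4),"len",np.linalg.norm(ray(d,374.5,373,h+.034)-ray(d,382,392.5,h+.034)),"head",(lambda v:np.degrees(np.arctan2(v[1],v[0])))(b-a)+90)
```

```text
S2 (np.float64(0.0173), array([-0.4, -0. ]))
S1 l (np.float64(0.0119), array([-0.1,  0. ])) r (np.float64(0.0128), array([-0.3,  0.1]))
0.016 S2 fin (np.float64(0.0316), array([ 0.9, -0.1])) S1 fin (np.float64(0.0308), array([ 0.1, -0. ]))
 S1 back width 0.04814409182020825 S2 width row285 0.04930133368365959 row250 0.04950075188675323
 S2 fin c [0.414  0.2466 0.05  ] len 0.028531066984623345
 S1 fin c [0.5735 0.257  0.05  ] len 0.02841438300441819 head 188.37906894131817
0.02 S2 fin (np.float64(0.0312), array([ 0.9, -0.1])) S1 fin (np.float64(0.0305), array([ 0.1, -0. ]))
 S1 back width 0.04760038642550476 S2 width row285 0.04874455921608866 row250 0.048941725330738435
 S2 fin c [0.4125 0.2468 0.054 ] len 0.028174643046846793
 S1 fin c [0.57   0.2571 0.054 ] len 0.02805941673956082 head 188.37906894131828
0.024 S2 fin (np.float64(0.0308), array([ 0.9, -0.1])) S1 fin (np.float64(0.0301), array([ 0.1, -0. ]))
 S1 back width 0.04705668103080123 S2 width row285 0.04818778474851773 row250 0.048382698774723704
 S2 fin c [0.411 0.247 0.058] len 0.02781821910907012
 S1 fin c [0.5665 0.2572 0.058 ] len 0.02770445047470344 head 188.37906894131828
```

Heights rank S1 ≈ 13, S2 ≈ 17 and S3 ≈ 22 mm, all reading about 10% short. So S1 is low, S2 is mid and S3 is high. I'll take S1.

Run:
```python
from h import *
plan([.5735,.257,.08],8.4)
```

```text
t 4.6 turn [-0.01 -0.01 -3.77] shift mm [-201.6  -18.7  148.4] rows>= 6.0
```

```bash
python3 -m handwheel '0 0 .02 0 0 -.95;0 0 .02 0 0 -.94;0 0 .02 0 0 -.94;0 0 .02 0 0 -.94;-.03 -.003 .01 0 0 0'
python3 -m handwheel '-.038 -.004 .012 0 0 0;-.038 -.004 .012 0 0 0;-.038 -.004 .012 0 0 0;-.038 -.004 .012 0 0 0;-.02 0 .01 0 0 0'
python3 -m handwheel '0 0 0 0 0 0;0 0 0 0 0 0'
python3 - <<'E'
from h import *
d=snapshot("wrist");c=d["color"][:,:,::-1]
h=.016
cv2.imwrite("pics/w3.png",c)
plan([.5735,.257,.024],8.4)
E
```

```text
t: 5.02
position: [0.3975, 0.2445, 0.1365]
ee_rot: [-0.075, 0.997, -0.002, -0.003]
contact_force: [-1.0, 1.7, -0.2]
width: 0.0856
finger_force: 0.0
t: 5.43
position: [0.5781, 0.2558, 0.0797]
ee_rot: [-0.072, 0.997, -0.0, 0.001]
contact_force: [0.3, 1.3, 0.3]
width: 0.0854
finger_force: 0.0
t: 5.6
position: [0.5745, 0.2558, 0.0794]
ee_rot: [-0.072, 0.997, -0.001, -0.001]
contact_force: [-0.6, -0.3, 0.5]
width: 0.0854
finger_force: 0.0
t 5.65 turn [-0.01 -0.01 -0.01] shift mm [ 0.3  0.8 56.3] rows>= 1.4
```

View pics/w3.png

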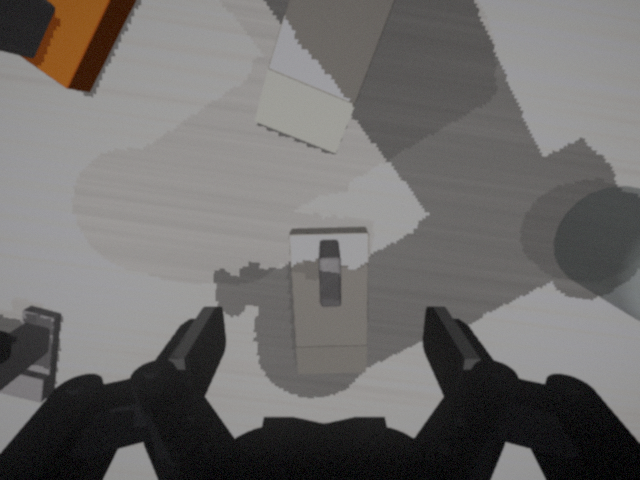

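The spacer is squarely aligned: body u 290–368, fin top about u 320–341, v 258–306, about 2 mm to the tool's +y. Descend and grip.

```bash
python3 - <<'E'
from h import *
d=snapshot("wrist");a,b=ray(d,330.5,260,.05),ray(d,330.5,306,.05);print(a,b,np.linalg.norm(a-b),(a+b)/2)
E
python3 -m handwheel '0 .001 .02 0 0 0;0 .001 .02 0 0 0;0 0 .016 0 0 0;0 0 0 0 0 0'
python3 -m handwheel '0 0 0 0 0 0;0 0 0 0 0 0;0 0 0 0 0 0;0 0 0 0 0 0;0 0 0 0 0 0' 0 60
python3 -m handwheel '0 0 0 0 0 0;0 0 0 0 0 0;0 0 0 0 0 0'
```

```text
[0.56093502 0.25673949 0.05      ] [0.58818788 0.26086201 0.05      ] 0.027562902631917942 [0.57456145 0.25880075 0.05      ]
t: 6.03
position: [0.5709, 0.2585, 0.0227]
ee_rot: [-0.074, 0.997, -0.001, -0.003]
contact_force: [-0.4, -0.2, -1.4]
width: 0.0855
finger_force: 0.0
t: 6.45
position: [0.5743, 0.2602, 0.0258]
ee_rot: [-0.074, 0.997, 0.001, 0.001]
contact_force: [0.5, 0.4, -0.1]
width: 0.0259
finger_force: 0.0
t: 6.7
position: [0.5743, 0.2602, 0.0255]
ee_rot: [-0.074, 0.997, 0.0, 0.001]
contact_force: [-1.6, 0.3, 3.7]
width: 0.0107
finger_force: 61.1
```

```bash
python3 -m handwheel '0 0 -.02 0 0 0;0 0 -.015 0 0 0;.01 -.01 0 0 0 0;.01 -.02 0 0 0 0;0 0 0 0 0 0'
python3 - <<'E'
from h import *
plan([.524,.004,.058],-9.2)
E
```

```text
t: 7.12
position: [0.5558, 0.224, 0.0588]
ee_rot: [-0.072, 0.997, -0.001, -0.002]
contact_force: [-1.4, -0.2, -1.9]
width: 0.0108
finger_force: 60.3
t 7.12 turn [-0.02 -0.05  2.91] shift mm [  -3.8 -222.3    0.8] rows>= 5.3
```

```bash
python3 -m handwheel '0 -.02 0 0 0 .73;0 -.03 0 0 0 .73;-.003 -.034 0 0 0 .73;0 -.036 0 0 0 .72;0 -.036 0 0 0 0'
python3 -m handwheel '0 -.036 0 0 0 0;0 -.025 0 0 0 0;0 0 0 0 0 0;0 0 0 0 0 0'
python3 - <<'E'
from h import *
plan([.524,.004,.0265],-9.2)
E
```

```text
t: 7.53
position: [0.5578, 0.0708, 0.059]
ee_rot: [0.08, 0.997, -0.0, -0.0]
contact_force: [0.9, -0.1, -1.5]
width: 0.0106
finger_force: 60.3
t: 7.87
position: [0.5477, 0.0104, 0.0592]
ee_rot: [0.08, 0.997, -0.0, -0.001]
contact_force: [-1.1, -0.8, -1.5]
width: 0.0109
finger_force: 60.3
t 7.87 turn [-0.   -0.01  0.  ] shift mm [ 22.4 -10.1  32.7] rows>= 1.0
```

```bash
python3 -m handwheel '.011 -.005 .01 0 0 0;.011 -.005 .01 0 0 0;0 0 .008 0 0 0;0 0 .003 0 0 0;0 0 0 0 0 0'
python3 - <<'E'
from h import *
t=snapshot("top");s=snapshot("scene")
a=cv2.resize(t["color"][120:260,285:415],(390,420),interpolation=cv2.INTER_CUBIC)
b=cv2.resize(s["color"][190:330,180:310],(390,420),interpolation=cv2.INTER_CUBIC)
cv2.imwrite("pics/align.png",cv2.convertScaleAbs(np.hstack([a,b])[:,:,::-1],alpha=1.5,beta=-20))
E
```

```text
t: 8.28
position: [0.5255, 0.0062, 0.0279]
ee_rot: [0.078, 0.997, -0.0, -0.0]
contact_force: [0.2, 0.9, -1.2]
width: 0.0108
finger_force: 60.3
```

View pics/align.png

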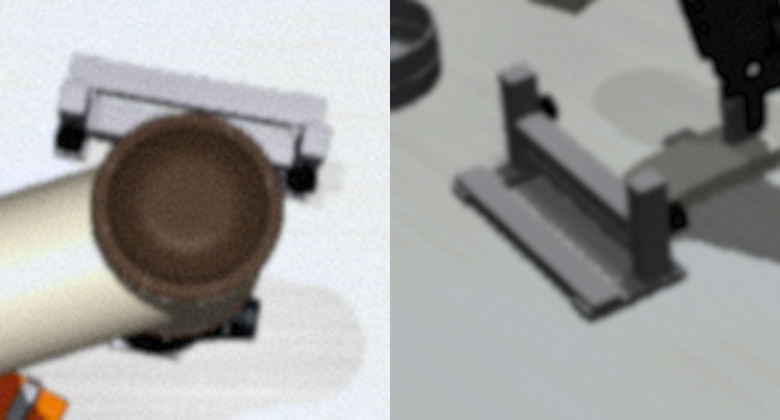

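The arm hides the top view. The scene view shows the nose approaching the bar, with the gate's post tops at about (222.6,214.4) and (266,250.6) in full-image pixels. I'll cross-check the gate centre from both views.

Run:
```python
from h import *
s=snapshot("scene");t=snapshot("top")
a,b=ray(s,222.6,214.4,.084),ray(s,266,250.6,.084);print("scene",a,b,np.linalg.norm(a-b),(a+b)/2)
c,e=ray(t,310.2,152.4,.084),ray(t,389.8,166.6,.084);print("top",c,e,(c+e)/2)
# spacer ends via tool, gate-frame offset of TCP line
p=np.array(read_state()["position"]);h=np.radians(-9.2);ex=np.array([np.cos(h),np.sin(h),0]);ey=np.array([-np.sin(h),np.cos(h),0])
for m in((a+b)/2,(c+e)/2):print("TCP in gate",(p-m)@ex,(p-m)@ey)
r=R.from_quat(read_state()["ee_rot"]).as_matrix();print("heading",np.degrees(np.arctan2(-r[1,0],-r[0,0])),"post dir",np.degrees(np.arctan2((a-b)[1],(a-b)[0]))-90)
# stop back-top edge in scene, bars
for u in(232,250):print(ray(s,u,{232:277,250:290.8}[u],.014))
```

```text
scene [ 0.6417546  -0.09213273  0.084     ] [0.66838508 0.06656133 0.084     ] 0.16091298387986774 [ 0.65506984 -0.0127857   0.084     ]
top [0.66533558 0.05853265 0.084     ] [ 0.6400394  -0.09740085  0.084     ] [ 0.65268749 -0.0194341   0.084     ]
TCP in gate -0.13039537205149807 -0.0021178775649202293
TCP in gate -0.12910662264598757 0.004825891744547509
heading -8.979674334081729 post dir -189.52605906415226
[0.71039725 0.00859913 0.014     ]
[0.71488048 0.06622894 0.014     ]
```

```bash
python3 -m handwheel '0 0 .001 0 0 .05;0 0 .001 0 0 0;0 0 0 0 0 0'
python3 -m handwheel '-.005 0 0 0 0 0;-.005 0 0 0 0 0;-.005 0 0 0 0 0;-.005 0 0 0 0 0;-.003 0 0 0 0 0'
python3 -m handwheel '-.003 0 0 0 0 0;-.003 0 0 0 0 0;-.003 0 0 0 0 0;-.003 0 0 0 0 0'
```

```text
t: 8.73
position: [0.525, 0.0054, 0.0267]
ee_rot: [0.081, 0.997, 0.0, 0.0]
contact_force: [-0.1, -1.3, -0.9]
width: 0.0109
finger_force: 60.3
t: 9.15
position: [0.5487, 0.0016, 0.0267]
ee_rot: [0.081, 0.997, 0.0, 0.0]
contact_force: [-0.3, 0.1, -1.2]
width: 0.0109
finger_force: 60.3
t: 9.48
position: [0.5597, -0.0003, 0.0267]
ee_rot: [0.081, 0.997, -0.0, -0.0]
contact_force: [-0.4, -0.4, -1.0]
width: 0.0109
finger_force: 60.3
```

```bash
python3 -m handwheel '-.002 0 .001 0 0 0;-.002 0 0 0 0 0;-.002 0 0 0 0 0;-.002 0 0 0 0 0'
python3 -m handwheel '-.002 0 0 0 0 0;-.002 0 0 0 0 0;-.002 0 0 0 0 0;-.002 0 0 0 0 0'
python3 -m handwheel '-.002 0 0 0 0 0;-.002 0 0 0 0 0'
```

```text
t: 9.82
position: [0.5675, -0.0016, 0.0257]
ee_rot: [0.081, 0.997, 0.0, -0.0]
contact_force: [-1.8, 0.3, -1.3]
width: 0.011
finger_force: 60.4
t: 10.15
position: [0.5754, -0.0028, 0.0257]
ee_rot: [0.081, 0.997, -0.0, -0.0]
contact_force: [-0.1, -0.2, -1.5]
width: 0.0107
finger_force: 60.4
t: 10.32
position: [0.5784, -0.0036, 0.0255]
ee_rot: [0.081, 0.997, -0.0, -0.001]
contact_force: [-6.5, 2.0, 3.9]
width: 0.0106
finger_force: 61.1
```

Contact came with the nose about 15 mm past the bar, which puts the opening near 13 mm, so this one fits. Continue gently to the stop.

```bash
python3 -m handwheel '-.002 0 0 0 0 0;-.002 0 0 0 0 0'
python3 -m handwheel '-.002 0 0 0 0 0;-.002 0 0 0 0 0'
python3 -m handwheel '-.0015 0 0 0 0 0;-.0015 0 0 0 0 0'
python3 -m handwheel '-.001 0 0 0 0 0;-.001 0 0 0 0 0'
```

```text
t: 10.48
position: [0.5791, -0.0041, 0.0256]
ee_rot: [0.081, 0.997, -0.001, -0.004]
contact_force: [-12.5, 3.8, 9.3]
width: 0.0109
finger_force: 61.9
t: 10.65
position: [0.5822, -0.0051, 0.0257]
ee_rot: [0.082, 0.997, -0.001, -0.005]
contact_force: [-12.7, 2.5, 9.0]
width: 0.011
finger_force: 61.9
t: 10.82
position: [0.5848, -0.0057, 0.0257]
ee_rot: [0.082, 0.997, -0.001, -0.006]
contact_force: [-13.4, 2.9, 10.1]
width: 0.0111
finger_force: 62.0
t: 10.98
position: [0.5865, -0.0061, 0.0257]
ee_rot: [0.082, 0.997, -0.001, -0.006]
contact_force: [-14.5, 2.7, 10.1]
width: 0.0107
finger_force: 62.0
```

```bash
python3 -m handwheel '-.0015 0 0 0 0 0;-.0015 0 0 0 0 0'
python3 -m handwheel '-.0015 0 0 0 0 0;-.0015 0 0 0 0 0'
python3 -m handwheel '-.001 0 0 0 0 0;-.001 0 0 0 0 0'
```

```text
t: 11.15
position: [0.5893, -0.0067, 0.0257]
ee_rot: [0.082, 0.997, -0.001, -0.006]
contact_force: [-13.5, 1.6, 9.1]
width: 0.0109
finger_force: 62.0
t: 11.32
position: [0.5924, -0.0072, 0.0257]
ee_rot: [0.082, 0.997, -0.001, -0.006]
contact_force: [-16.2, 5.0, 14.0]
width: 0.0108
finger_force: 62.4
t: 11.48
position: [0.5923, -0.0072, 0.0256]
ee_rot: [0.082, 0.997, -0.001, -0.008]
contact_force: [-19.2, 7.1, 13.8]
width: 0.0107
finger_force: 62.5
```

```bash
python3 -m handwheel '-.001 0 0 0 0 0;-.001 0 0 0 0 0'
python3 -m handwheel '-.001 0 0 0 0 0;0 0 0 0 0 0'
```

```text
t: 11.65
position: [0.5923, -0.0073, 0.0255]
ee_rot: [0.082, 0.997, -0.001, -0.01]
contact_force: [-25.0, 9.3, 18.9]
width: 0.0108
finger_force: 63.4
t: 11.82
position: [0.5923, -0.0073, 0.0255]
ee_rot: [0.082, 0.997, -0.002, -0.011]
contact_force: [-25.5, 8.2, 18.9]
width: 0.0108
finger_force: 63.4
```

It has stopped hard at the expected home position (fin at gate x ≈ -62 mm). Ease off, release and back away to look.

```bash
python3 -m handwheel '.0015 0 0 0 0 0;.0015 0 0 0 0 0;0 0 0 0 0 0'
python3 -m handwheel '0 0 0 0 0 0;0 0 0 0 0 0;0 0 0 0 0 0;0 0 0 0 0 0;0 0 0 0 0 0' .0854
python3 -m handwheel '0 0 -.01 0 0 0;0 0 -.03 0 0 0;.01 0 -.035 0 0 0;.03 0 -.025 0 0 0;.04 0 0 0 0 0'
python3 -m handwheel '.01 .04 0 0 0 0;.01 .04 0 0 0 0;.01 .04 0 0 0 0;.01 .04 0 0 0 0;.01 .04 0 0 0 0'
python3 - <<'E'
from h import *
t=snapshot("top");s=snapshot("scene")
a=cv2.resize(t["color"][125:225,290:410],(480,400),interpolation=cv2.INTER_CUBIC)
b=cv2.resize(s["color"][200:300,195:275],(320,400),interpolation=cv2.INTER_CUBIC)
cv2.imwrite("pics/final.png",cv2.convertScaleAbs(np.hstack([a,b])[:,:,::-1],alpha=1.5,beta=-30))
E
```

```text
t: 12.07
position: [0.5924, -0.0072, 0.0254]
ee_rot: [0.082, 0.997, -0.001, -0.008]
contact_force: [-16.5, 4.2, 11.6]
width: 0.0108
finger_force: 62.5
t: 12.48
position: [0.6005, -0.0069, 0.0257]
ee_rot: [0.081, 0.997, 0.0, 0.0]
contact_force: [1.0, 0.2, -0.2]
width: 0.0707
finger_force: 0.0
t: 12.9
position: [0.5264, 0.0069, 0.1317]
ee_rot: [0.081, 0.997, 0.002, 0.007]
contact_force: [-0.2, 0.6, 0.2]
width: 0.0854
finger_force: 0.0
t: 13.32
position: [0.5038, 0.2135, 0.127]
ee_rot: [0.081, 0.997, 0.001, 0.001]
contact_force: [1.1, -0.3, -0.1]
width: 0.0853
finger_force: 0.0
```

View pics/final.png

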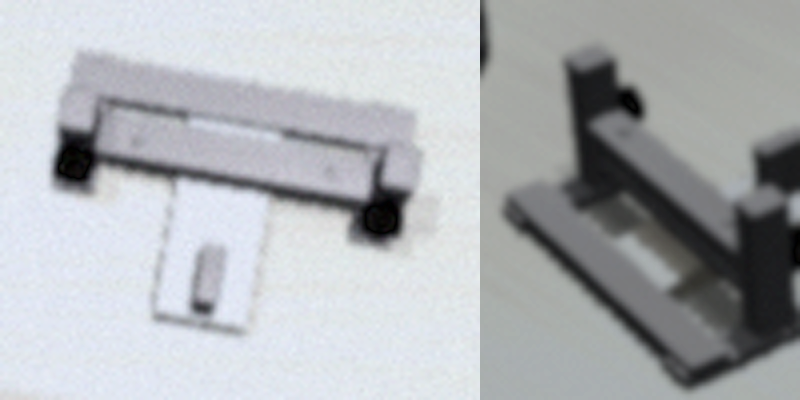

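The final view shows the spacer under the bar, its white nose visible right up against the stop at about (235,130), with back corners at about (153,317) and (245,330). I'll check those numerically.

Run:
```python
from h import *
t=snapshot("top")
f=lambda u,v,z:ray(t,290+u/4,125+v/4,z)
a,b=f(153,317,.016),f(245,329,.016)
c,e=f(192,118,.0095),f(282,131,.0095)
L,Rr=f(78,112,.084),f(401,168,.084);m=(L+Rr)/2;y=(L-Rr)/np.linalg.norm(L-Rr);x=np.array([y[1],-y[0],0])
A,B=f(78,52,.014),f(415,110,.014)
for n,p in dict(back=(a+b)/2,tip=(c+e)/2,stopback=(A+B)/2,fin=(f(210,250,.05)+f(205,295,.05))/2,finf=f(213,244,.05)).items():print(n,p.round(4),"gate",((p-m)@x*1e3).round(1),((p-m)@y*1e3).round(1))
w=a-b;print("heading rel gate",np.degrees(np.arctan2(w[1],w[0])-np.arctan2(y[1],y[0])),np.linalg.norm(w),"gate y len",np.linalg.norm(L-Rr))
d=(c+e)/2-(a+b)/2;print("body axis rel",np.degrees(np.arctan2(d@y,d@x)))
```

```text
back [ 0.5736 -0.0044  0.016 ] gate -79.4 2.5
tip [ 0.6825 -0.0236  0.0095] gate 31.1 0.4
stopback [ 0.705 -0.028  0.014] gate 54.1 -0.4
fin [ 0.5929 -0.0065  0.05  ] gate -60.0 3.4
finf [ 0.6076 -0.0091  0.05  ] gate -45.1 3.2
heading rel gate 2.540002981009856 0.04818653755566939 gate y len 0.16009408462061944
body axis rel -1.0876369088027733
```

```bash
python3 -m handwheel '0 0 -.03 0 0 0;0 0 0 0 0 0;0 0 0 0 0 0'; python3 -c "
from workcell import close_job;print(close_job())"
```

```text
t: 13.72
position: [0.505, 0.2114, 0.1577]
ee_rot: [0.082, 0.997, 0.001, 0.002]
contact_force: [0.4, 0.1, -0.6]
width: 0.0859
finger_force: 0.0
the job is handed in; nothing more can be done
None
```

I handed the job in at 13.7 s with the low (16 mm) spacer home against the stop under the bar and released; it was the only one I tried in the gate, chosen from camera measurements, and I did not look again at the mid spacer (never touched), the high one (briefly gripped and released in place), the sieve or the jar before handing in.

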